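# Check the kettle's enamel with a coating gauge

### The job

Check the enamel of the red kettle on the plank: lift the pen-shaped coating gauge out of its stand, first zero it by holding it upright with its sprung tip lightly pressed on the bare steel disc of the zero plate for about a second, then press its tip lightly inside the white ring on the kettle's shoulder, with the gauge square to the sloping enamel there. A light press is one that pushes the tip part of the way in, not to its stop. Finish while still holding the gauge there, and do not shift the kettle or disturb the cups, sugar pot and teapot.

Things in the scene. Friction and masses are not known exactly. Their poses are not given: they have to be found in the camera images.
- gauge_grip (a point): Coating gauge, a round pen 115 mm long standing tip down in its stand (130 to 140 g). This point is the middle of its black barrel, the part to grip (30 mm diameter, 65 mm long); z runs along the gauge away from its tip. The barrel ends 32 mm above this point. Below the barrel a steel nose (19 mm diameter, 36 mm long), then the sprung tip (8 mm diameter, domed), whose free end is 82.5 mm below this point when not pressed. The gauge is round, so it may be gripped at any yaw.
- tip (a joint): How far the gauge's sprung tip is pushed in, m: 0 free, 0.012 at its stop. Pushing in takes 1 N to start and 4 N at the stop (250 N/m).
- tip_end (a point): Free end of the gauge's sprung tip; moves with it.
- stand: Grey plastic stand fixed on the counter: foot 80 mm diameter, round socket 44 mm diameter outside and 60 mm high, origin under its centre. The gauge's nose hangs in the 22 mm bore with 50 mm of its length inside, the barrel resting on the socket's rim; it lifts straight out.
- zero_top (a point): Centre of the top of the zero plate's bare steel disc (48 mm diameter, level, 20 mm above the counter), set in a black plate 75 mm square fixed on the counter.
- spot (a point): Centre of the marked spot: inside a thin white ring of 22 mm diameter on the sloping conical shoulder of the kettle, on the side that faces the robot. z points square out of the enamel, 35 degrees from vertical, away from the kettle's axis; the point lies on the surface.
- kettle: Red enamel kettle standing loose on the plank, about 0.85 kg, 136 mm diameter, 109 mm to the lid, 142 mm to the lid's knob, spout to its +y and handle to its -y (each reaching 115 mm from the axis). Origin under its centre.
- plank: Pine plank along y, 180 mm deep and 860 mm long, its top 100 mm above the counter, fixed to a low tiled wall behind it; a wooden spice box is screwed to its +y end. Origin on the counter, the plank's front edge 80 mm nearer the robot.
- teapot: Clear glass teapot with steel infuser on the plank, 100 mm diameter, 106 mm high, bystander. Origin under its centre.
- sugar_pot: Stainless sugar pot with hinged lid on the plank, 88 mm diameter, 100 mm high, bystander. Origin under its centre.
- cup_a: White ceramic cup on the counter, 78 mm diameter, 80 mm high, bystander. Origin under its centre.
- cup_b: White ceramic cup on the counter, as the other one, bystander.
Not all that is in view belongs to the job. Leave any purple look-alike of the part that bears gauge_grip alone.

How it is judged:
By the outcome, as a careful person would: the job done as asked, in the order asked, and still so for the second after the job is handed in, while the arm keeps its last pose, push and grip.
It also fails if it takes over 48 s, if anything falls off the work surface, if the arm or the gripper's body presses on something with over 40 N, if the wrist force passes 120 N, or if a joint passes its speed limit or range.

### The arm

A 7-joint arm with a two-finger parallel gripper is mounted at the origin on the work surface. World frame = base frame: x ahead of the robot, y to its left, z up, the work surface at z = 0. Lengths are in m, angles in rad, forces in N, time in s.
With the tool pointing down it reaches from about 0.4 to 0.85 m from the base axis. Payload 10.4 kg.
Tool frame: the origin (TCP) lies on the centre line of the jaws, within the pads' length; the fingertips stand 11 mm ahead of it and the grasp point (between the pads) lies 8 mm behind it; z points along the fingers, x is the direction in which the jaws open and shut, and the axes are right-handed (so a half turn about z gives the same grasp; the last joint's range is limited). The gripper opens to 85 mm and grips with 20 to 120 N. Pads are 22 mm wide; open, the fingers measure 114 mm over their backs; the gripper's body (76 mm by 85 mm) begins 54 mm behind the grasp point. The pads swing forward as they close: fully open they stand 13 mm farther back than shut.
Start: joints at [-1.331, 0.332, -0.065, 1.46, 0.022, 1.35, -0.088], TCP at [0.162, 0.604, 0.242] pointing down, gripper open.
Joint ranges: [-2.6, 2.6], [-0.5, 2.12], [-1.47, 1.34], [0.16, 2.42], [-1.27, 4.41], [0.06, 2.06], [-2.6, 2.6]. Speed limits (rad/s): [2.22, 2.22, 2.79, 2.79, 3.14, 3.14, 3.14].

### API

Orientations are given as a unit quaternion [x, y, z, w].
In Python, from workcell import r gives the robot as it stands. The module is installed in compiled form; this text tells all that it offers.
- The arm moves only by the shell command python3 -m pendant 'ROWS' [FORCE]. ROWS is a JSON object of lists of equal length, an entry for each row: "linear": the shift along the tool's x, y, z in units of 80 cm (1.0 is 80 cm), a list of three; "twist": the turn, a rotation vector about the tool's x, y, z in units of 1.5 rad (1.0 is 1.5 rad), a list of three; "grip": the opening, from -1 (shut) to 1 (fully open), so that 0 is half open. In form: {"linear": [[x, y, z], ...], "twist": [[rx, ry, rz], ...], "grip": [grip, ...]}. A call has 1 to 10 rows; each row is the pose to reach, as a shift and turn from the pose commanded when the call began, along the tool's axes at that moment; what a row does not reach only later rows make up. A row lasts 1/8 s, in which the tool goes at most 62.5 mm and 10.7 degrees, less where a joint would pass 70% of its speed; a pose out of reach is approached as far as the arm can. A call with a number of a shift or a turn outside -1 to 1 is refused whole. A call with a gripper value outside its range is refused whole. The fingers move at their own pace and stop on an object; FORCE is the grip in N (left out, the last holds). Time passes only in rows, so rows that repeat a pose let the fingers close. It gives the time, the measured TCP pose, the force and the opening at its end, in the units of the state.
- r.get_state(): the state, without advancing time (a new reading comes with each control period).
- r.capture(name): name is "scene" or "top"; returns a dict with "pixels" (384x512x3 uint8, blue, green, red), "range_z" (384x512 float32, m along the optical axis (not along the pixel's ray), 0 where there is no reading), "fx", "fy", "cx", "cy" (pixels), "k1" (the pictures are not rectified: a ray, as slopes to the right and down, at radius r is drawn at 1 + k1 r^2 times it, then the intrinsics apply), "origin" and "orientation" of the camera in the world. Camera axes: x right, y up, looking along -z (the intrinsics and any distortion apply to the point x, -y, -z); pixel columns grow to the right and rows downward; lengths in m; the calibration is good to about 2 mm. A picture is of the moment at which its call begins.
- r.hand_in(): hands the job in, once; it reports no verdict.
The state is a dict: "time_s": time; "joint_pos": joint angles; "dq": joint speeds; "effort": joint torques, N m; "eef_pos": TCP position; "tcp_rot": TCP orientation; "contact_force": force on the tool from outside, world axes, zero at the start; "torque": the same for the moment, N m; "gripper_width": finger opening in m.
Only numpy, scipy, OpenCV 4.12 (cv2) and the standard library are available. Lean on these libraries where they do the work, as an engineer would, in place of code of your own. Each camera call takes 0.05 s, during which the arm holds its last target.

## Working session

There is one attempt and no reset: what is moved stays moved. The work goes in short steps, Python scripts to look and compute and a shell command to move; the robot and the scene stay as the last step left them, time stands still between calls to the robot, and variables do not carry over. Pictures are saved under pics/ and viewed, and the job is handed in when it is done.

```bash
mkdir -p pics; cat > h.py <<'E'
import numpy as np, cv2
from scipy.spatial.transform import Rotation as R
from workcell import r
def cap(n,f):
    c=r.capture(n); cv2.imwrite(f,c["pixels"]); np.savez(f+'.npz',**c); return c
E
python3 - <<'E'
from h import *
s=r.get_state()
for k,v in s.items(): print(k,np.round(v,4))
for n in("scene","top"):
    c=cap(n,f"pics/{n}0.png"); print(n,c["fx"],c["fy"],c["cx"],c["cy"],c["k1"],c["origin"],c["orientation"])
E
```

```text
time_s 0.0
joint_pos [-1.3306  0.3329 -0.0647  1.461   0.0216  1.3499 -0.0885]
dq [-0.0022  0.0012 -0.0005  0.0016  0.0011  0.0004  0.0021]
effort [ 1.00000e-04 -6.25437e+01  4.91000e-02 -3.91616e+01  1.62000e-02
  1.00000e-02 -0.00000e+00]
eef_pos [0.1623 0.6032 0.2415]
tcp_rot [ 7.937e-01  6.084e-01 -6.000e-04  5.000e-04]
contact_force [-0.4879 -0.3396  0.4394]
torque [ 0.0117 -0.0035  0.0127]
gripper_width 0.0858
scene 381.12804978347305 381.12804978347305 255.52166688901463 185.3472386407371 0.008424569731003003 [1.22778252 0.72120943 0.85881721] [0.166385   0.42022193 0.82605078 0.33670412]
top 372.02733669717753 372.02733669717753 259.4076909460944 187.3411441056373 -0.025356844434365793 [ 0.37317309 -0.01872778  1.07699903] [-0.07014541  0.06279555  0.70899947 -0.69889633]
```

View pics/scene0.png

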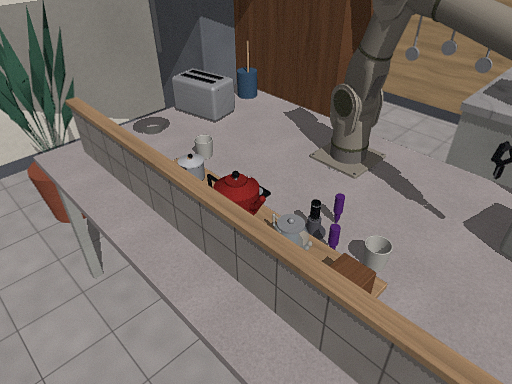

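View pics/top0.png

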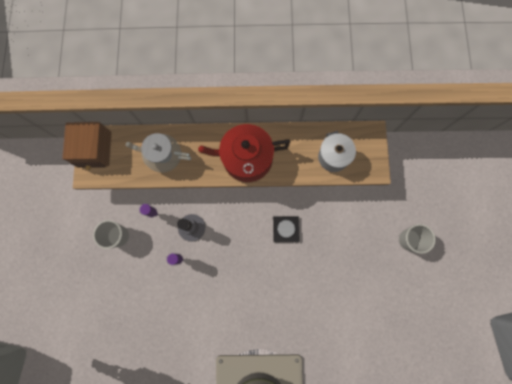

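The top view shows the gauge at about (188,226), purple look-alikes at (147,210) and (174,259), the zero plate at (286,229) and the kettle ring at (248,169). The cups are at (110,235) and (418,240).

```bash
cat >> h.py <<'E'
def ray(c,u,v):
    xd=(u-c["cx"])/c["fx"]; yd=(v-c["cy"])/c["fy"]
    x,y=xd,yd
    for _ in range(20):
        k=1+float(c["k1"])*(x*x+y*y); x,y=xd/k,yd/k
    d=np.array([x,-y,-1.0]); return np.array(c["origin"]),R.from_quat(c["orientation"]).apply(d)
def onz(c,u,v,z):
    o,d=ray(c,u,v); return o+d*(z-o[2])/d[2]
def bydepth(c,u,v):
    o,d=ray(c,u,v); return o+d*float(c["range_z"][int(round(v)),int(round(u))])
def proj(c,p):
    q=R.from_quat(c["orientation"]).inv().apply(np.array(p)-c["origin"]); x,y=q[0]/-q[2],-q[1]/-q[2]
    k=1+float(c["k1"])*(x*x+y*y); return c["cx"]+c["fx"]*x*k, c["cy"]+c["fy"]*y*k
def tri(a,b):
    (o1,d1),(o2,d2)=a,b
    A=np.stack([d1,-d2],1); t=np.linalg.lstsq(A,o2-o1,rcond=None)[0]
    p,q=o1+d1*t[0],o2+d2*t[1]; return (p+q)/2,np.linalg.norm(p-q)
def load(f): 
    z=np.load(f); return {k:z[k] for k in z.files}
E
python3 - <<'E'
from h import *
t=load('pics/top0.png.npz'); s=load('pics/scene0.png.npz')
def crop(c,x0,x1,y0,y1,k,f): cv2.imwrite(f,cv2.resize(c["pixels"][y0:y1,x0:x1],None,fx=k,fy=k,interpolation=cv2.INTER_CUBIC))
crop(t,130,310,110,280,4,'pics/t1.png'); crop(s,190,390,150,290,4,'pics/s1.png')
for n,u,v in [("gauge",188,226),("zero",286,229),("ring",248,169),("p1",147,210),("p2",174,259),("cupA",110,235),("cupB",418,240),("knob",246,146),("teapot",158,150),("counter",230,260),("plank",300,180)]:
    print(n,bydepth(t,u,v).round(4))
E
```

```text
gauge [0.4573 0.176  0.1168]
zero [ 0.4535 -0.0828  0.0191]
ring [0.587  0.0165 0.196 ]
p1 [0.5006 0.2847 0.1163]
p2 [0.3738 0.2104 0.1154]
cupA [0.444  0.4246 0.0054]
cupB [ 0.4174 -0.4598  0.0052]
knob [0.6326 0.0192 0.2373]
teapot [0.6391 0.2389 0.1955]
counter [ 0.3692  0.0778 -0.0018]
plank [ 0.5774 -0.1187  0.1019]
```

View pics/t1.png

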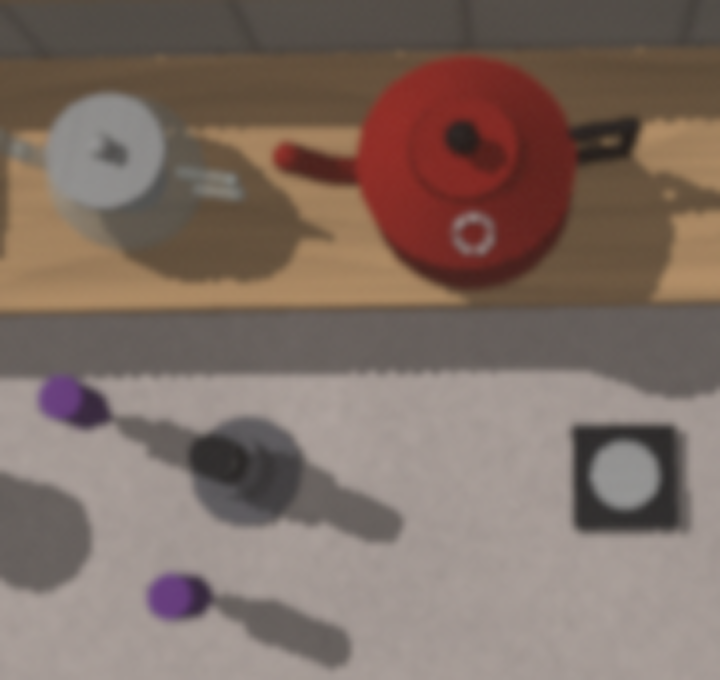

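View pics/s1.png

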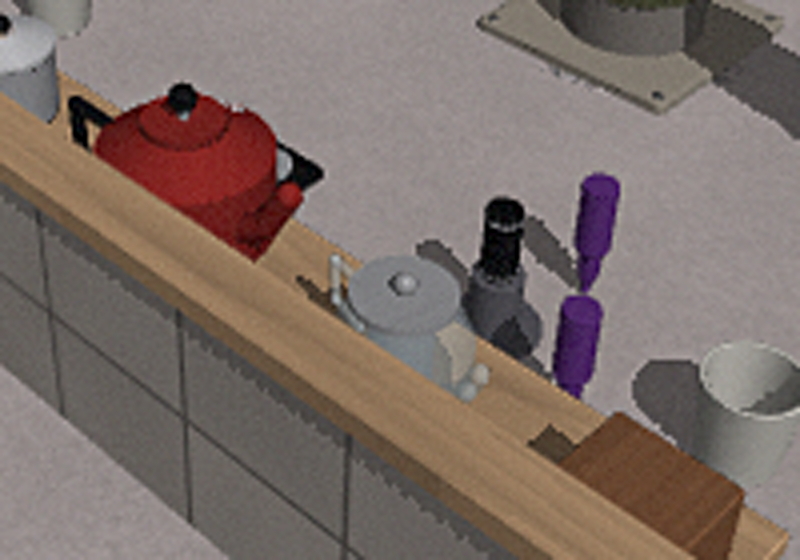

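```bash
python3 - <<'E'
from h import *
t=load('pics/top0.png.npz'); s=load('pics/scene0.png.npz')
# point clouds
def cloud(c,x0,x1,y0,y1):
    P=[];C=[];U=[]
    for v in range(y0,y1):
        for u in range(x0,x1):
            if c["range_z"][v,u]>0: P.append(bydepth(c,u,v));C.append(c["pixels"][v,u]);U.append((u,v))
    return np.array(P),np.array(C).astype(int),np.array(U)
P,C,U=cloud(t,172,212,208,246)
m=(P[:,2]>.11)&(P[:,2]<.14); print("barrel top",m.sum(),P[m].mean(0),np.ptp(P[m],axis=0),P[m][:,2].max(), 'mid',(P[m].min(0)+P[m].max(0))/2)
print("px",U[m].mean(0), onz(t,*U[m].mean(0),.1245))
P,C,U=cloud(t,268,306,212,248)
g=C.mean(1)>110; 
mask=np.zeros((384,512),np.uint8); 
for (u,v) in U[g]: mask[v,u]=255
n,l,st,ce=cv2.connectedComponentsWithStats(mask)
for i in range(1,n): 
    if st[i,4]>30: print("disc",st[i],ce[i],onz(t,*ce[i],.02))
d=C.mean(1)<70; print("plate dark centre",(U[d].min(0)+U[d].max(0))/2)
# ring
P,C,U=cloud(t,230,266,155,184)
g=(C[:,0]>90)&(C[:,1]>90); print("ring px",g.sum(),U[g].mean(0),(U[g].min(0)+U[g].max(0))/2,"depth mean",P[g].mean(0))
# kettle cone fit
P,C,U=cloud(t,215,280,118,190)
red=(C[:,2]>80)&(C[:,1]<70); k=red|((C[:,0]>90)&(C[:,1]>90)&(P[:,2]>.15))
Q=P[k]; np.save('kp.npy',Q)
from scipy.optimize import least_squares
Q=Q[(Q[:,2]>.165)&(Q[:,2]<.205)]
print(len(Q),Q.min(0),Q.max(0))
# cone slope tan35: z=z0 - tan35*rho
f=lambda p: (p[2]-np.tan(np.radians(35))*np.hypot(Q[:,0]-p[0],Q[:,1]-p[1])-Q[:,2])
o=least_squares(f,[.633,.019,.23],loss='soft_l1',f_scale=.002); print("cone",o.x,np.std(f(o.x)))
for c,nm in((t,'t'),(s,'s')): print(nm,[round(float(a),1) for a in proj(c,[.633,.019,.242])])
E
```

```text
barrel top 116 [0.46274253 0.18870406 0.12412747] [0.02932359 0.02787211 0.01759805] 0.12989751863476284 mid [0.46360487 0.18925673 0.12109849]
px [182.56034483 223.71551724] [0.46269848 0.1886285  0.1245    ]
disc [268 212  38  36 610] [286.35245902 229.90163934] [ 0.45089184 -0.08365522  0.02      ]
disc [278 221  17  16 210] [285.7        228.36666667] [ 0.45525084 -0.08192302  0.02      ]
plate dark centre [286. 229.]
ring px 65 [239.30769231 175.58461538] [241. 173.] depth mean [0.58241476 0.04217817 0.14088345]
1541 [ 0.57091631 -0.04611714  0.16503443] [0.70746033 0.10143327 0.20497978]
cone [0.63945006 0.02123831 0.23210308] 0.004979798877779349
t [246.0, 145.2]
s [235.9, 169.7]
```

```bash
python3 - <<'E'
from h import *
from scipy.optimize import least_squares
t=load('pics/top0.png.npz'); s=load('pics/scene0.png.npz')
px=t["pixels"].astype(int)
sub=px[158:181,238:260]; w=np.argwhere((sub[...,0]>85)&(sub[...,1]>85))
uv=w[:,::-1]+[238,158]; print(len(uv),uv.min(0),uv.max(0),uv.mean(0)); 
e=cv2.fitEllipse(uv.astype(np.float32)); print(e)
c=(uv.min(0)+uv.max(0))/2
D=np.array([bydepth(t,*p) for p in uv]); print("ring depth mean",D.mean(0),np.ptp(D,axis=0))
# plane fit of cone patch within ring vicinity
P=np.array([bydepth(t,u,v) for u in range(241,257) for v in range(162,177)])
q=P-np.median(P,0); ok=np.abs(q[:,2])<.02; A=np.c_[P[ok][:,:2],np.ones(ok.sum())]
co=np.linalg.lstsq(A,P[ok][:,2],rcond=None)[0]; n=np.array([-co[0],-co[1],1]); n/=np.linalg.norm(n); print("normal",n,np.degrees(np.arccos(n[2])),np.degrees(np.arctan2(n[1],n[0])),"resid",np.std(A@co-P[ok][:,2]))
z=co@[D.mean(0)[0],D.mean(0)[1],1]; print("z at centre",z)
m=uv.mean(0); print("ray at", onz(t,*m,z))
Q=np.load('kp.npy')
for it in range(3):
    c0=[.636,.02] if it==0 else o.x[:2]
    rho=np.hypot(Q[:,0]-c0[0],Q[:,1]-c0[1]); K=Q[(rho>.040)&(rho<.062)&(Q[:,2]>.15)]
    f=lambda p: (p[2]-np.tan(np.radians(35))*np.hypot(K[:,0]-p[0],K[:,1]-p[1])-K[:,2])
    o=least_squares(f,[.633,.019,.23],loss='soft_l1',f_scale=.002); print(len(K),"cone",o.x,np.std(f(o.x)))
# rim outline circle from red mask, and knob
hsv=cv2.cvtColor(t["pixels"],cv2.COLOR_BGR2HSV)
mk=((hsv[...,1]>120)&((hsv[...,0]<8)|(hsv[...,0]>172))&(hsv[...,2]>60)).astype(np.uint8)*255
mk[:, :216]=0; mk[:,278:]=0; mk[:118]=0; mk[192:]=0
ct=max(cv2.findContours(mk,0,1)[0],key=cv2.contourArea); print("red",cv2.boundingRect(ct),cv2.minEnclosingCircle(ct))
k=t["pixels"][135:155,236:256].mean(2)<45; w=np.argwhere(k)+[135,236]; print("knob px",len(w),w.mean(0)[::-1], onz(t,*w.mean(0)[::-1],.24))
k=s["pixels"][165:185,225:245].mean(2)<35; w2=np.argwhere(k)+[165,225]; print("knob s",len(w2),w2.mean(0)[::-1]); print(tri(ray(t,*w.mean(0)[::-1]),ray(s,*w2.mean(0)[::-1])))
# gauge top from scene
sub=s["pixels"][195:225,305:330].mean(2); 
print(bydepth(s,316,201),[ray and proj(s,[.4627,.1886,.1245]),proj(t,[.4627,.1886,.1245])])
E
```

```text
33 [244 163] [252 172] [247.57575758 167.6969697 ]
((247.88925170898438, 167.99452209472656), (8.79968547821045, 8.82524585723877), 94.40827941894531)
ring depth mean [0.58964219 0.01742365 0.19843072] [0.01986683 0.01983019 0.01903674]
normal [-0.56286042 -0.08028583  0.8226435 ] 34.64969954120358 -171.8821483766064 resid 0.002304180116575102
z at centre 0.1967354708405054
ray at [0.5900937  0.01749991 0.19673547]
1041 cone [0.6392229  0.02130182 0.23230879] 0.0021507922464690456
1021 cone [0.63921421 0.02128411 0.23237351] 0.0017697838056840562
1021 cone [0.63921664 0.02128165 0.23237079] 0.0017691293389156682
red (216, 124, 59, 58) ((245.21905517578125, 152.33828735351562), 29.340133666992188)
knob px 50 [245.7 144.5] [0.63542404 0.01971674 0.24      ]
knob s 53 [233.79245283 175.41509434]
(array([0.64085652, 0.01944915, 0.22567923]), np.float64(0.002601301607360425))
[0.46000158 0.1881494  0.12482223] [(np.float64(315.5537287814214), np.float64(201.5329695239881)), (np.float64(182.57140714082803), np.float64(223.7147782300283))]
```

```bash
cat >> h.py <<'E'
def step(target,Rt,p0=None,q0=None):
    s=r.get_state(); p0=np.array(s["eef_pos"] if p0 is None else p0); q0=R.from_quat(s["tcp_rot"] if q0 is None else q0)
    l=q0.inv().apply(np.array(target)-p0)/.8; w=(q0.inv()*Rt).as_rotvec()/1.5
    print("linear",l.round(4),"twist",w.round(4),"dist",round(0.8*np.linalg.norm(l),4),"deg",round(np.degrees(1.5*np.linalg.norm(w)),2))
DOWN=R.from_matrix(np.array([[0,1,0],[1,0,0],[0,0,-1.]]))
E
python3 - <<'E'
from h import *
step([.4627,.1886,.22],DOWN)
E
```

```text
linear [-0.4029  0.4973  0.0275] twist [-1.000e-04  9.000e-04 -1.752e-01] dist 0.5125 deg 15.06
```

```bash
python3 -m pendant '{"linear":[[-0.403,0.497,0.027],[-0.403,0.497,0.027],[-0.403,0.497,0.027],[-0.403,0.497,0.027],[-0.403,0.497,0.027],[-0.403,0.497,0.027],[-0.403,0.497,0.027],[-0.403,0.497,0.027],[-0.403,0.497,0.027],[-0.403,0.497,0.027]],"twist":[[0,0,-0.175],[0,0,-0.175],[0,0,-0.175],[0,0,-0.175],[0,0,-0.175],[0,0,-0.175],[0,0,-0.175],[0,0,-0.175],[0,0,-0.175],[0,0,-0.175]],"grip":[1,1,1,1,1,1,1,1,1,1]}' 60
python3 - <<'E'
from h import *
s=r.get_state(); print(s["time_s"],s["eef_pos"],R.from_quat(s["tcp_rot"]).as_matrix().round(3),s["joint_pos"])
step([.4627,.1886,.0865],DOWN)
cap("top","pics/top1.png");cap("scene","pics/scene1.png")
E
```

```text
time_s: 1.35
eef_pos: [0.4625, 0.1886, 0.2204]
tcp_rot: [0.708, 0.706, -0.0, -0.0]
contact_force: [-0.1, 1.3, 0.2]
gripper_width: 0.0855
1.35 [0.46251808 0.18861954 0.22041   ] [[ 0.002  1.    -0.001]
 [ 1.    -0.002 -0.   ]
 [-0.    -0.001 -1.   ]] [-0.74639343  0.06234206  0.28014822  1.83019889 -0.01829196  1.25213613
  1.10800583]
linear [0.     0.0003 0.1674] twist [-0.0004  0.0001 -0.0012] dist 0.1339 deg 0.11
```

View pics/scene1.png

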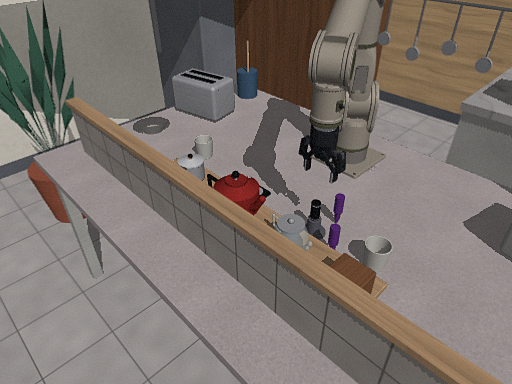

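```bash
python3 - <<'E'
from h import *
s=load('pics/scene1.png.npz')
for z in (.1245,.22,.30): print(proj(s,[.4627,.1886,z]))
E
```

```text
(np.float64(315.5537287814214), np.float64(201.5329695239881))
(np.float64(318.3317917437399), np.float64(176.02043475942338))
(np.float64(320.88971912384216), np.float64(152.56774146195824))
```

View pics/top1.png

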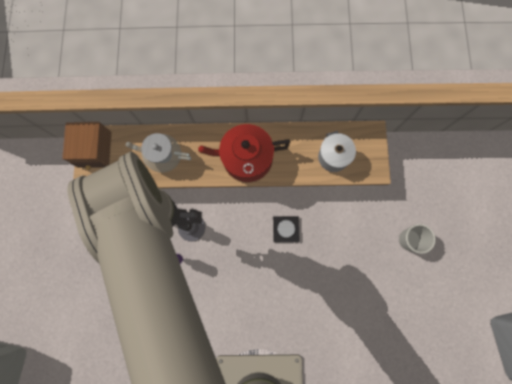

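The gripper is at (322,170) in the scene view, right above the gauge as projected. Next I descend.

```bash
python3 -m pendant '{"linear":[[0,0,0.04],[0,0,0.08],[0,0,0.12],[0,0,0.15],[0,0,0.167],[0,0,0.167]],"twist":[[0,0,0],[0,0,0],[0,0,0],[0,0,0],[0,0,0],[0,0,0]],"grip":[1,1,1,1,1,1]}' 60
python3 - <<'E'
from h import *
cap("top","pics/top2.png");c=cap("scene","pics/scene2.png")
cv2.imwrite("pics/s2.png",cv2.resize(c["pixels"][130:260,250:390],None,fx=5,fy=5))
E
```

```text
time_s: 2.2
eef_pos: [0.4618, 0.1897, 0.0866]
tcp_rot: [0.707, 0.708, -0.001, -0.0]
contact_force: [0.9, 0.2, 0.1]
gripper_width: 0.0857
```

View pics/s2.png

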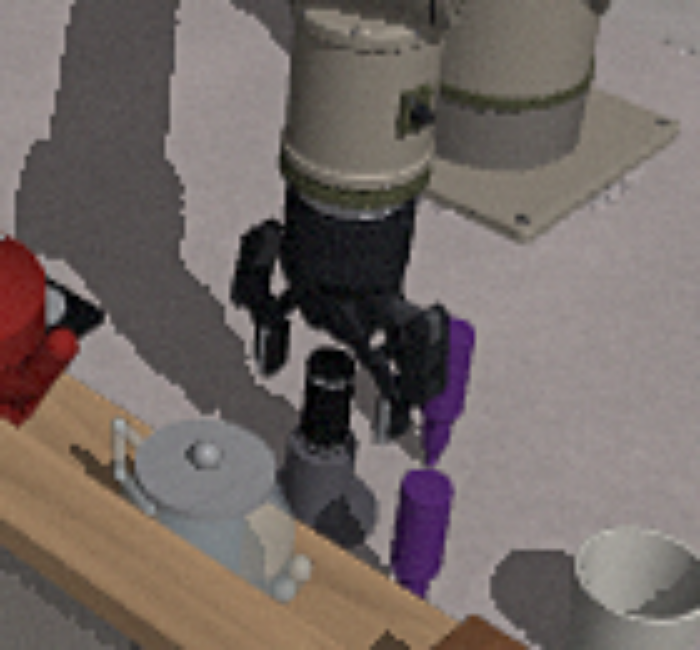

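The fingertips at about (304,204) and (328,217) straddle the barrel, with their midpoint (316,210.5) on the gauge axis. I'm closing now.

```bash
python3 -m pendant '{"linear":[[0,0,0],[0,0,0],[0,0,0],[0,0,0],[0,0,0],[0,0,0],[0,0,0],[0,0,0]],"twist":[[0,0,0],[0,0,0],[0,0,0],[0,0,0],[0,0,0],[0,0,0],[0,0,0],[0,0,0]],"grip":[-0.4,-0.6,-0.8,-0.8,-0.8,-0.8,-0.8,-0.8]}' 60
```

```text
time_s: 3.3
eef_pos: [0.4627, 0.1891, 0.0875]
tcp_rot: [0.707, 0.707, 0.0, -0.0]
contact_force: [-1.5, 0.0, 5.8]
gripper_width: 0.0287
```

```bash
python3 -m pendant '{"linear":[[0,0,-0.02],[0,0,-0.05],[0,0,-0.09],[0,0,-0.13],[0,0,-0.16],[0,0,-0.16],[0,0,-0.16]],"twist":[[0,0,0],[0,0,0],[0,0,0],[0,0,0],[0,0,0],[0,0,0],[0,0,0]],"grip":[-0.8,-0.8,-0.8,-0.8,-0.8,-0.8,-0.8]}' 60
python3 - <<'E'
from h import *
t=cap("top","pics/top3.png");c=cap("scene","pics/scene3.png")
cv2.imwrite("pics/s3.png",cv2.resize(c["pixels"][110:240,250:390],None,fx=5,fy=5))
s=r.get_state();print(s["eef_pos"],s["joint_pos"],s["contact_force"])
E
```

```text
time_s: 4.18
eef_pos: [0.4621, 0.1887, 0.2144]
tcp_rot: [0.707, 0.707, -0.001, -0.0]
contact_force: [-0.2, -0.4, -2.5]
gripper_width: 0.0289
[0.46197278 0.18861656 0.21400371] [-0.74915605  0.06709199  0.28297748  1.83927776 -0.01961861  1.23985795
  1.11010562] [ 0.46316391  1.36693318 -1.89855622]
```

View pics/s3.png

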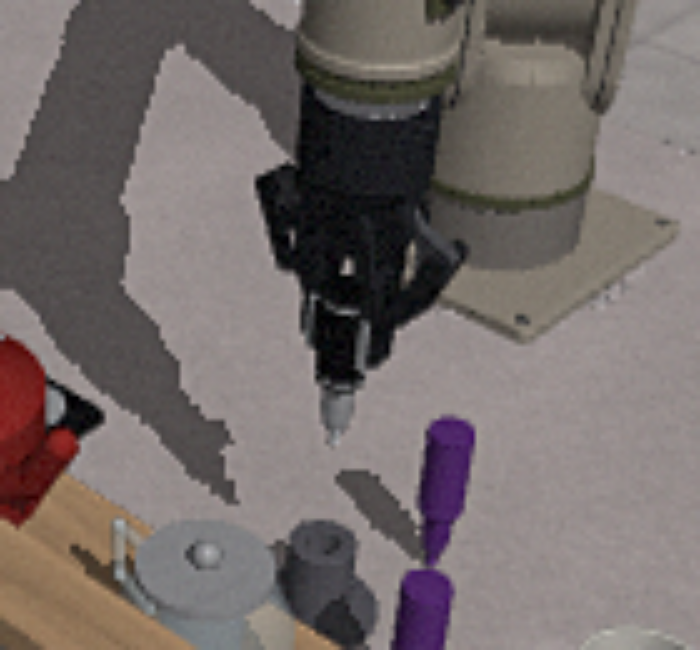

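Gauge is out of the stand. Its tip at (316,198) matches the predicted tip height of 0.137 m. Moving over the zero plate.

```bash
python3 -m pendant '{"linear":[[-0.03,-0.001,0],[-0.08,-0.002,0],[-0.13,-0.004,0],[-0.18,-0.005,0],[-0.23,-0.006,0],[-0.28,-0.008,0],[-0.32,-0.009,0],[-0.338,-0.009,0],[-0.338,-0.009,0],[-0.338,-0.009,0]],"twist":[[0,0,0],[0,0,0],[0,0,0],[0,0,0],[0,0,0],[0,0,0],[0,0,0],[0,0,0],[0,0,0],[0,0,0]],"grip":[-0.8,-0.8,-0.8,-0.8,-0.8,-0.8,-0.8,-0.8,-0.8,-0.8]}' 60
python3 - <<'E'
from h import *
t=cap("top","pics/top4.png");c=cap("scene","pics/scene4.png")
s=r.get_state();print(s["eef_pos"],s["joint_pos"],s["contact_force"])
step([.4545,-.082,.1175],DOWN)
P=[.4545,-.082,.214-.0775]; print(proj(c,P),proj(t,P))
cv2.imwrite("pics/s4.png",cv2.resize(c["pixels"][80:230,180:340],None,fx=4.5,fy=4))
E
```

```text
time_s: 5.52
eef_pos: [0.4554, -0.08, 0.2148]
tcp_rot: [0.707, 0.708, -0.0, -0.0]
contact_force: [0.2, 0.3, -1.0]
gripper_width: 0.029
[ 0.45537042 -0.08018598  0.21492272] [-0.48106479 -0.03917711  0.5510321   1.93456416  0.02153816  1.24081169
  1.63505483] [ 0.06723857  0.49166243 -1.93596238]
linear [-0.0023 -0.0011  0.1218] twist [-0.0002 -0.0001  0.0011] dist 0.0974 deg 0.1
(np.float64(256.0568733744603), np.float64(163.20788094444242)) (np.float64(288.4052900582345), np.float64(225.0312884727316))
```

View pics/s4.png

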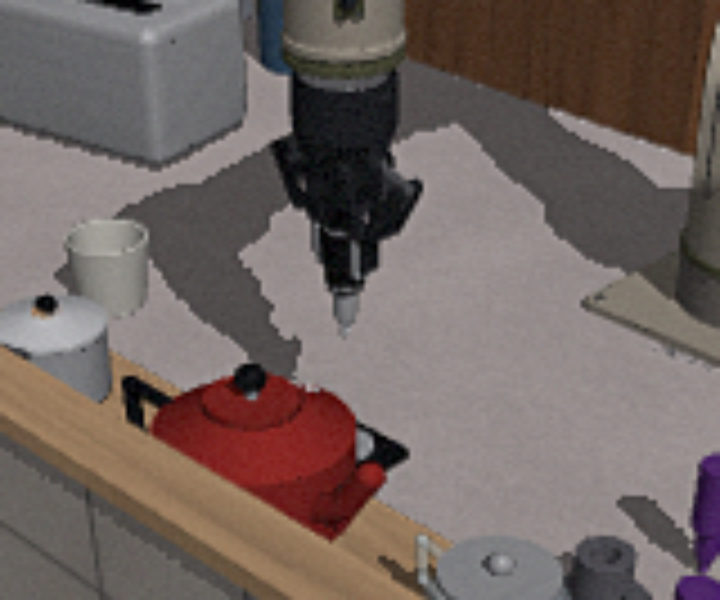

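View pics/top4.png

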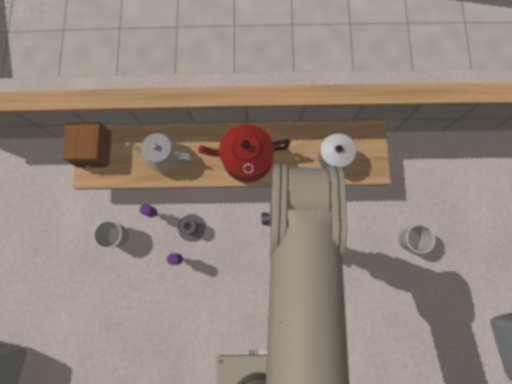

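The tip at (256.7,163.8) in the scene view matches the prediction of (256.1,163.2), so the grasp offset holds. Descending to 3 mm above contact.

```bash
python3 -m pendant '{"linear":[[-0.001,-0.001,0.02],[-0.002,-0.001,0.055],[-0.002,-0.001,0.09],[-0.002,-0.001,0.12],[-0.002,-0.001,0.138],[-0.002,-0.001,0.143],[-0.002,-0.001,0.143],[-0.002,-0.001,0.143]],"twist":[[0,0,0],[0,0,0],[0,0,0],[0,0,0],[0,0,0],[0,0,0],[0,0,0],[0,0,0]],"grip":[-0.8,-0.8,-0.8,-0.8,-0.8,-0.8,-0.8,-0.8]}' 60
python3 - <<'E'
from h import *
c=cap("scene","pics/scene5.png")
s=r.get_state();print(s["eef_pos"],s["contact_force"])
print([proj(c,[.4545,-.082,z]) for z in (.02,.023)])
cv2.imwrite("pics/s5.png",cv2.resize(c["pixels"][130:230,200:310],None,fx=7,fy=6))
E
```

```text
time_s: 6.62
eef_pos: [0.455, -0.083, 0.1014]
tcp_rot: [0.707, 0.707, 0.001, 0.0]
contact_force: [0.1, 0.0, -1.6]
gripper_width: 0.0284
[ 0.4549798  -0.08301305  0.1013473 ] [ 0.79041976  0.01028034 -1.46220167]
[(np.float64(256.2880866740853), np.float64(189.96276433758152)), (np.float64(256.2824189331833), np.float64(189.30700425767805))]
```

View pics/s5.png

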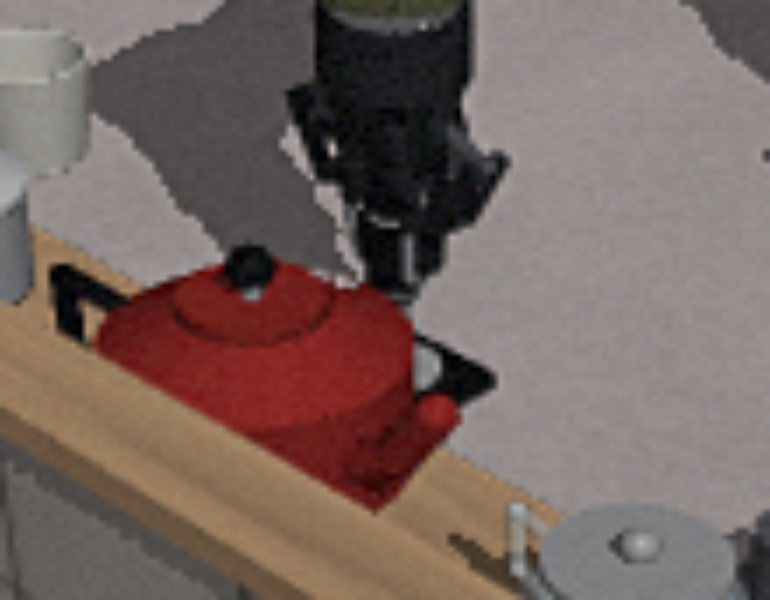

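```bash
python3 -m pendant '{"linear":[[0,0,0.003],[0,0,0.006],[0,0,0.008],[0,0,0.008]],"twist":[[0,0,0],[0,0,0],[0,0,0],[0,0,0]],"grip":[-0.8,-0.8,-0.8,-0.8]}' 60
```

```text
time_s: 7.18
eef_pos: [0.4547, -0.083, 0.0943]
tcp_rot: [0.707, 0.707, 0.0, 0.0]
contact_force: [-0.4, -0.1, -0.3]
gripper_width: 0.0288
```

```bash
python3 -m pendant '{"linear":[[0,0,0.002],[0,0,0.004],[0,0,0.004]],"twist":[[0,0,0],[0,0,0],[0,0,0]],"grip":[-0.8,-0.8,-0.8]}' 60;  python3 -m pendant '{"linear":[[0,0,0],[0,0,0],[0,0,0],[0,0,0],[0,0,0],[0,0,0],[0,0,0],[0,0,0],[0,0,0],[0,0,0]],"twist":[[0,0,0],[0,0,0],[0,0,0],[0,0,0],[0,0,0],[0,0,0],[0,0,0],[0,0,0],[0,0,0],[0,0,0]],"grip":[-0.8,-0.8,-0.8,-0.8,-0.8,-0.8,-0.8,-0.8,-0.8,-0.8]}'; python3 - <<'E'
from h import *
c=cap("scene","pics/scene6.png")
print([r.get_state()[k] for k in ("eef_pos","contact_force")])
E
```

```text
time_s: 7.55
eef_pos: [0.4546, -0.083, 0.0911]
tcp_rot: [0.707, 0.707, 0.0, 0.0]
contact_force: [0.6, 0.5, 0.9]
gripper_width: 0.0283
time_s: 8.8
eef_pos: [0.4545, -0.083, 0.0911]
tcp_rot: [0.707, 0.707, 0.0, -0.0]
contact_force: [1.5, 0.2, 1.7]
gripper_width: 0.0289
[array([ 0.45446984, -0.08302308,  0.09107084]), array([1.86908728, 0.65678735, 1.51579912])]
```

Zeroed: the TCP sat 6.4 mm below free-contact height and the force rose about 2.5–3 N for over a second. Lifting off now.

```bash
python3 -m pendant '{"linear":[[0,0,-0.02],[0,0,-0.06],[0,0,-0.11],[0,0,-0.16],[0,0,-0.2],[0,0,-0.2],[0,0,-0.2]],"twist":[[0,0,0],[0,0,0],[0,0,0],[0,0,0],[0,0,0],[0,0,0],[0,0,0]],"grip":[-0.8,-0.8,-0.8,-0.8,-0.8,-0.8,-0.8]}'
cat >> h.py <<'E'
SPOT=np.array([.5895,.0172,.1975]); AZ=np.radians(184.5); N=np.array([np.sin(np.radians(35))*np.cos(AZ),np.sin(np.radians(35))*np.sin(AZ),np.cos(np.radians(35))])
X=np.array([np.sin(AZ),-np.cos(AZ),0]); RT=R.from_matrix(np.stack([X,np.cross(-N,X),-N],1))
E
python3 - <<'E'
from h import *
t=cap("top","pics/top7.png")
t0=load('pics/top0.png.npz'); print(np.abs(t["pixels"][150:190,215:270].astype(int)-t0["pixels"][150:190,215:270]).mean())
print(RT.as_matrix().round(3),SPOT+N*.1175); step(SPOT+N*.1175,RT)
E
```

```text
time_s: 9.72
eef_pos: [0.4539, -0.0832, 0.2507]
tcp_rot: [0.707, 0.707, -0.0, -0.0]
contact_force: [-0.0, 0.1, -1.9]
gripper_width: 0.0287
1.8827272727272728
[[-0.078  0.817  0.572]
 [ 0.997  0.064  0.045]
 [ 0.     0.574 -0.819]] [0.52231253 0.01191223 0.29375037]
linear [ 0.1189  0.0856 -0.0545] twist [-0.4082  0.0161 -0.0511] dist 0.125 deg 35.38
```

View pics/top7.png

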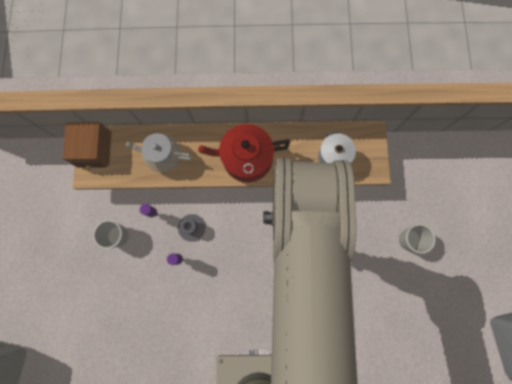

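```bash
python3 -m pendant '{"linear":[[0.01,0.01,-0.015],[0.03,0.025,-0.03],[0.06,0.045,-0.045],[0.09,0.065,-0.053],[0.11,0.08,-0.0545],[0.119,0.0855,-0.0545],[0.119,0.0855,-0.0545],[0.119,0.0855,-0.0545]],"twist":[[-0.07,0.003,-0.008],[-0.17,0.006,-0.02],[-0.27,0.01,-0.034],[-0.35,0.014,-0.045],[-0.4,0.016,-0.05],[-0.4082,0.0161,-0.051],[-0.4082,0.0161,-0.051],[-0.4082,0.0161,-0.051]],"grip":[-0.8,-0.8,-0.8,-0.8,-0.8,-0.8,-0.8,-0.8]}'
python3 - <<'E'
from h import *
t=cap("top","pics/top8.png");c=cap("scene","pics/scene8.png")
s=r.get_state(); print(s["joint_pos"],s["contact_force"],R.from_quat(s["tcp_rot"]).as_matrix()[:,2]); step(SPOT+N*.0885,RT)
tip=np.array(s["eef_pos"])+.0775*R.from_quat(s["tcp_rot"]).as_matrix()[:,2]
print(tip,proj(t,tip),proj(c,tip),proj(c,SPOT),proj(t,SPOT))
cv2.imwrite("pics/s8.png",cv2.resize(c["pixels"][70:220,180:340],None,fx=4.5,fy=4))
cv2.imwrite("pics/t8.png",cv2.resize(t["pixels"][110:230,190:350],None,fx=5,fy=5))
E
```

```text
time_s: 10.78
eef_pos: [0.5229, 0.0114, 0.2944]
tcp_rot: [0.648, 0.7, 0.221, 0.204]
contact_force: [-0.4, -0.5, -1.0]
gripper_width: 0.029
[-0.5076497  -0.38275037  0.29840476  2.15600426  0.26005583  0.75523917
  1.31820065] [ 2.22403419e-04  1.55952095e-01 -1.60641219e+00] [ 0.57259415  0.04464868 -0.81862228]
linear [ 0.0006 -0.0013  0.0367] twist [ 0.0006  0.0003 -0.0005] dist 0.0294 deg 0.07
[0.56736115 0.01497793 0.23120966] (np.float64(248.09270386217415), np.float64(173.62544901466484)) (np.float64(251.40835530034423), np.float64(163.59987841100298)) (np.float64(246.79514769748008), np.float64(176.01546498319982)) (np.float64(247.6872786407704), np.float64(167.85724151487432))
```

View pics/s8.png

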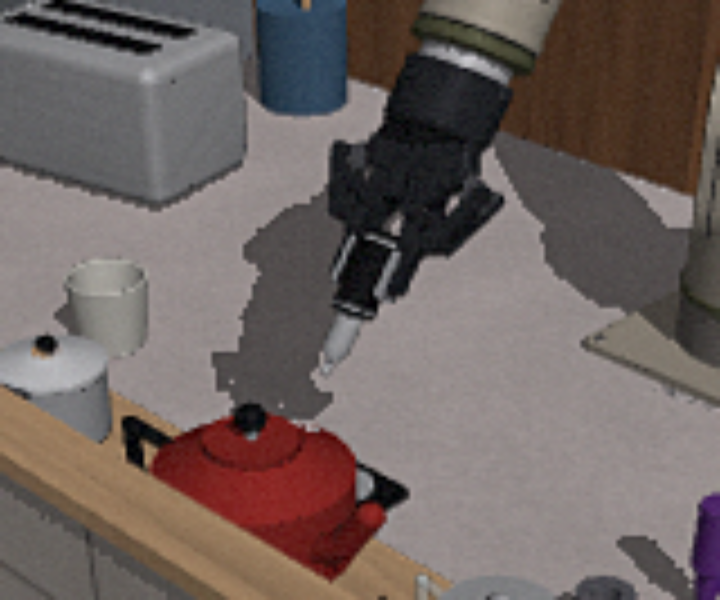

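View pics/t8.png

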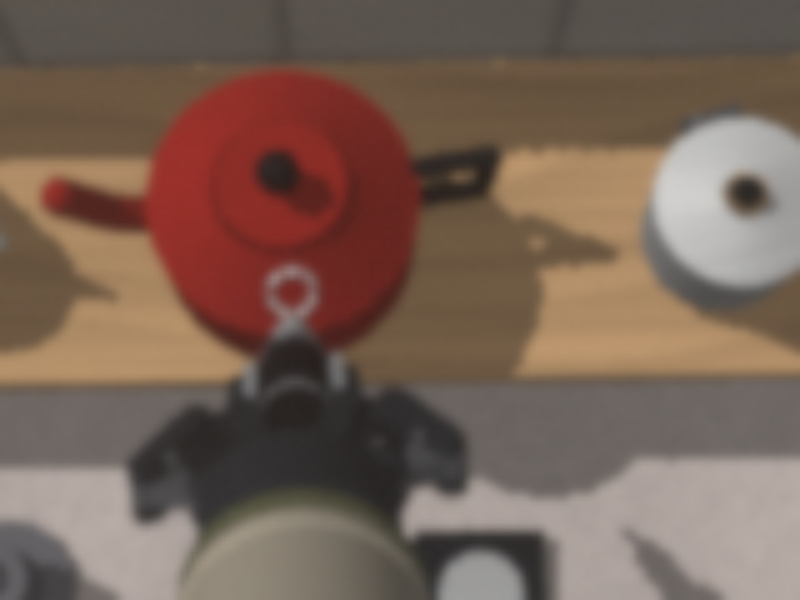

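The tip sits at (248,174) in the top view as predicted, and the ring centre at about (248,168) agrees with my spot estimate's projection. Approaching along the normal.

```bash
python3 -m pendant '{"linear":[[0.0006,-0.001,0.012],[0.0006,-0.001,0.024],[0.0006,-0.001,0.034],[0.0006,-0.001,0.037],[0.0006,-0.001,0.037],[0.0006,-0.001,0.037]],"twist":[[0,0,0],[0,0,0],[0,0,0],[0,0,0],[0,0,0],[0,0,0]],"grip":[-0.8,-0.8,-0.8,-0.8,-0.8,-0.8]}'
python3 - <<'E'
from h import *
t=cap("top","pics/top9.png");c=cap("scene","pics/scene9.png")
s=r.get_state(); print(s["contact_force"]@N,s["contact_force"]); step(SPOT+N*.0775,RT)
tip=np.array(s["eef_pos"])+.0775*R.from_quat(s["tcp_rot"]).as_matrix()[:,2]
print(tip,proj(t,tip),proj(c,tip))
cv2.imwrite("pics/s9.png",cv2.resize(c["pixels"][120:210,200:300],None,fx=6,fy=6))
cv2.imwrite("pics/t9.png",cv2.resize(t["pixels"][130:200,210:290],None,fx=8,fy=8))
E
```

```text
time_s: 11.62
eef_pos: [0.5392, 0.0139, 0.2703]
tcp_rot: [0.647, 0.7, 0.222, 0.205]
contact_force: [0.6, 0.1, -2.1]
gripper_width: 0.0287
-0.44271161927712593 [-0.06698533  0.49285808 -0.56013367]
linear [-0.0008 -0.0006  0.0138] twist [ 0.0015 -0.0002  0.    ] dist 0.0111 deg 0.13
[0.58366616 0.01741808 0.20694368] (np.float64(247.44685371106343), np.float64(169.28106525637924)) (np.float64(248.183853332321), np.float64(172.71047380904685))
```

View pics/s9.png

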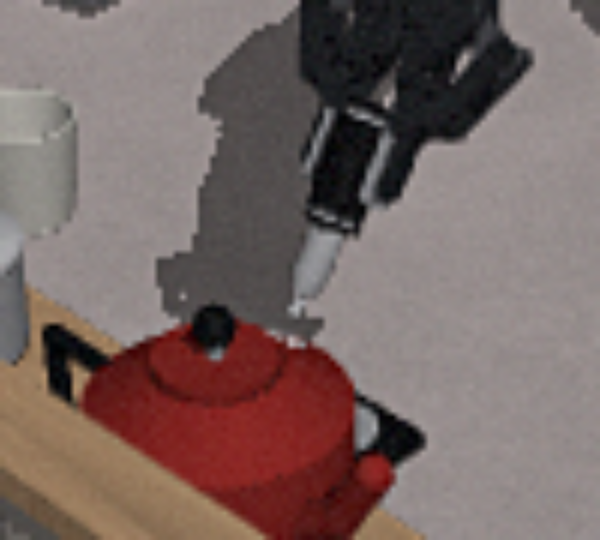

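View pics/t9.png

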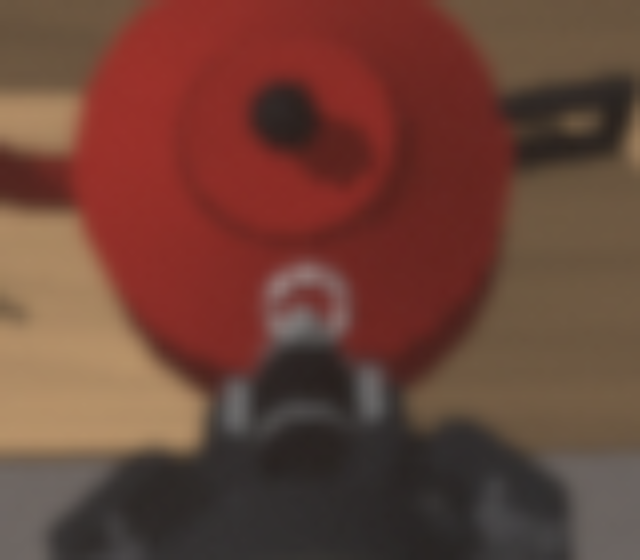

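```bash
python3 -m pendant '{"linear":[[-0.0012,-0.0006,0.004],[-0.0012,-0.0006,0.008],[-0.0012,-0.0006,0.012],[-0.0012,-0.0006,0.0138],[-0.0012,-0.0006,0.0138],[-0.0012,-0.0006,0.0138]],"twist":[[0,0,0],[0,0,0],[0,0,0],[0,0,0],[0,0,0],[0,0,0]],"grip":[-0.8,-0.8,-0.8,-0.8,-0.8,-0.8]}'
python3 - <<'E'
from h import *
F=[]
for i in range(6):
    t=cap("top","pics/top10.png"); F.append(r.get_state()["contact_force"])
c=cap("scene","pics/scene10.png"); F=np.array(F)
print((F@N).round(2),F.mean(0).round(2),F.mean(0)@N); step(SPOT+N*.0775,RT)
cv2.imwrite("pics/s10.png",cv2.resize(c["pixels"][120:210,200:300],None,fx=6,fy=6))
cv2.imwrite("pics/t10.png",cv2.resize(t["pixels"][130:200,210:290],None,fx=8,fy=8))
E
```

```text
time_s: 12.48
eef_pos: [0.5451, 0.0134, 0.2607]
tcp_rot: [0.647, 0.7, 0.221, 0.205]
contact_force: [-1.1, -0.4, -0.9]
gripper_width: 0.0286
[ 0.16  0.13  0.46 -0.51 -1.05 -0.42] [-1.15 -0.14 -1.06] -0.20549513060578448
linear [ 0.0004  0.0003 -0.0002] twist [ 0.0011 -0.0001  0.0001] dist 0.0004 deg 0.1
```

View pics/s10.png

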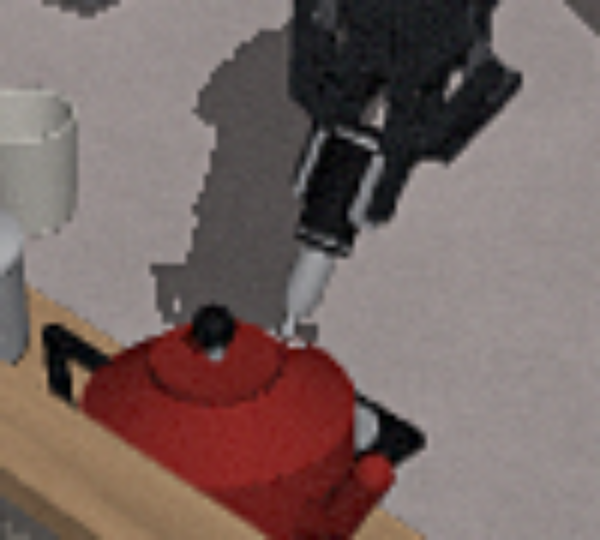

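View pics/t10.png

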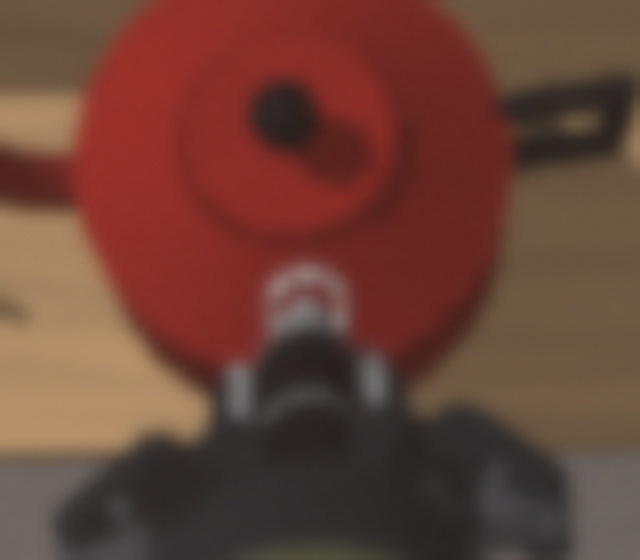

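The tip is centred in the ring at crop (308,302), and the ring centre is (306,305). It is around first touch. I'll press in small steps, averaging the force.

```bash
cat >> h.py <<'E'
def favg(n=8):
    F=[];S=[]
    for i in range(n):
        r.capture("top"); s=r.get_state(); F.append(s["contact_force"]);S.append(s["eef_pos"])
    F=np.array(F); p=np.mean(S,0); print("F",F.mean(0).round(2),"along N",round(F.mean(0)@N,2),"+-",round((F@N).std(),2),"dist to SPOT along N minus 77.5 mm:",round(((p-SPOT)@N-.0775)*1e3,2),"t",s["time_s"])
E
python3 -m pendant '{"linear":[[0,0,0.002],[0,0,0.0037],[0,0,0.0037]],"twist":[[0,0,0],[0,0,0],[0,0,0]],"grip":[-0.8,-0.8,-0.8]}'; python3 -c "
from h import *
favg()"
```

```text
time_s: 13.2
eef_pos: [0.5469, 0.0136, 0.2582]
tcp_rot: [0.647, 0.7, 0.221, 0.205]
contact_force: [-1.0, -0.7, -0.1]
gripper_width: 0.0286
F [-1.54  0.   -0.4 ] along N 0.56 +- 0.41 dist to SPOT along N minus 77.5 mm: -3.16 t 13.6
```

```bash
python3 -m pendant '{"linear":[[0,0,0.002],[0,0,0.0037],[0,0,0.0037]],"twist":[[0,0,0],[0,0,0],[0,0,0]],"grip":[-0.8,-0.8,-0.8]}'; python3 - <<'E'
from h import *
favg(10)
t=cap("top","pics/top11.png");c=cap("scene","pics/scene11.png")
cv2.imwrite("pics/s11.png",cv2.resize(c["pixels"][120:210,200:300],None,fx=6,fy=6))
cv2.imwrite("pics/t11.png",cv2.resize(t["pixels"][130:200,210:290],None,fx=8,fy=8))
t0=load('pics/top0.png.npz');d=np.abs(t["pixels"].astype(int)-t0["pixels"]).max(2)
for n,(x0,x1,y0,y1) in dict(kettle=(215,295,122,158),teapot=(120,195,130,172),sugar=(315,360,130,175),cupA=(90,130,215,255),cupB=(395,440,220,260)).items(): print(n,d[y0:y1,x0:x1].mean().round(2),(d[y0:y1,x0:x1]>40).sum())
# knob centroid
for im in(t0,t):
    k=im["pixels"][135:155,236:256].mean(2)<45; print((np.argwhere(k)+[135,236]).mean(0))
E
```

```text
time_s: 13.98
eef_pos: [0.5486, 0.0137, 0.2558]
tcp_rot: [0.647, 0.7, 0.221, 0.205]
contact_force: [-2.3, 0.3, 0.5]
gripper_width: 0.0287
F [-1.62 -0.34  0.18] along N 1.09 +- 0.36 dist to SPOT along N minus 77.5 mm: -6.12 t 14.475
kettle 6.35 0
teapot 6.97 0
sugar 8.14 0
cupA 7.89 0
cupB 8.24 0
[144.5 245.7]
[144.46511628 245.58139535]
```

View pics/s11.png

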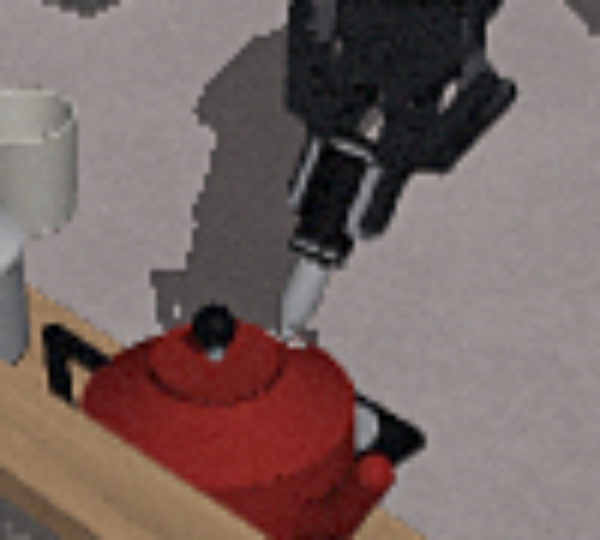

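View pics/t11.png

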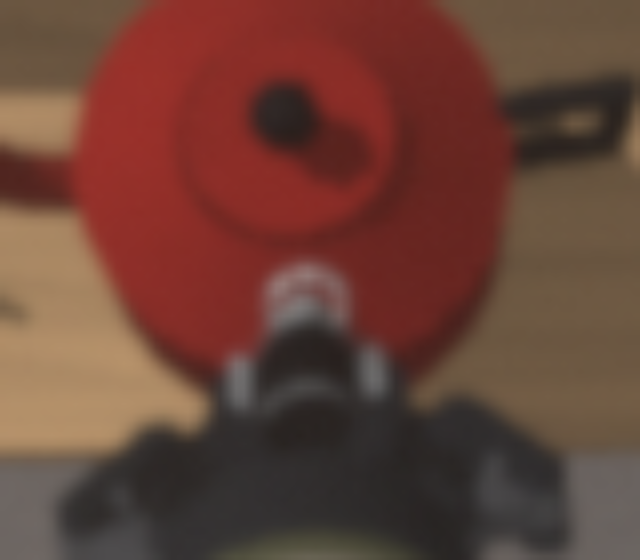

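The tip is inside the ring and pressed roughly 5–6 mm. The spring force is about 2.2 N and rises with travel. The kettle knob hasn't moved by more than about 0.1 px, and the bystanders are unchanged.

```bash
python3 -c "
from h import *
print(r.hand_in()); print(r.get_state()['time_s'])"
```

```text
the job is handed in; nothing more can be done
None
the job is handed in; nothing more can be done
```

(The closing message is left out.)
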